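# Load the label press and latch it shut

## Robot

A 6-joint arm with a two-finger parallel gripper is mounted at the origin on the work surface. World frame = base frame: x ahead of the robot, y to its left, z up, the work surface at z = 0. Lengths are in m, angles in degrees, forces in N, time in s.
With the tool pointing down it reaches from about 0.25 to 0.725 m from the base axis. Payload 9.7 kg.
Tool frame: the origin (TCP) lies at the very end of the fingers, on their centre line; the grasp point (between the pads) lies 19 mm behind it (arm.tcp_to_grasp is the distance from the TCP to the grasp point, in m); y points along the fingers, x is the direction in which the jaws open and shut, and the axes are right-handed (so a half turn about y gives the same grasp; the last joint's range is limited). The gripper opens to 85 mm and grips with 20 to 120 N. Pads are 22 mm wide; open, the fingers measure 114 mm over their backs; the gripper's body (76 mm by 85 mm) begins 54 mm behind the grasp point. The pads swing forward as they close: fully open they stand 13 mm farther back than shut.
Start: joints at [-75.802, 4.979, 10.078, 95.1, 0, 90], TCP at [0.135, -0.533, 0.211] pointing down, gripper open.
Joint ranges: [-179.16, 179.16], [-48.56, 103.87], [-65.8, 70.77], [-126.05, 130.52], [-82.76, 87.17], [-180, 180]. Speed limits (degrees/s): [127.2, 127.2, 147.25, 180, 180, 180].

## Interface

Orientations are given as [roll, pitch, yaw] about the fixed x, y, z axes, in that order (R = Rz(yaw) Ry(pitch) Rx(roll)).
In Python, from cell import arm gives the robot as it stands. Calls block until the motion is done:
- arm.move_pose(position, orientation): joint-space move of the TCP to a pose.
- arm.move_l(position, rotation=None, vel=0.15, contact_N=None): straight line of the TCP; rotation=None keeps the orientation; vel is the mean speed in m/s. With contact_N (N) it stops when the force on the tool has changed by that much, and returns True; else False.
- arm.move_j(angles): joint-space move.
- arm.gripper_to(opening): finger opening in m; the grip force is fixed at half the most; returns when the fingers have stopped.
- arm.wait(seconds).
- arm.ik(position, orientation): joint angles nearest the present ones, or None.
- arm.get_obs(): the state.
- arm.camera(name): name is "scene" or "top"; returns (picture, depth): 384x512x3 uint8, red, green, blue; 384x512 float32, m along the optical axis (not along the pixel's ray), 0 where there is no reading.
- arm.camera_params(name): a dict with "intrinsics" (3x3 intrinsics, pixels), "R" (3x3) and "t" (3): a world point X has camera coordinates R X + t. Camera axes: x right, y down, z forward; pixel columns grow to the right and rows downward; lengths in m; the calibration is good to about 2 mm. A picture is of the moment at which its call begins. camera_params takes no time and is no camera call.
A pose or a line that the arm cannot do raises arm.IKError and nothing moves.
- arm.close_job(): hands the job in, once; it reports no verdict.
The state is a dict: "time_s": time; "joint_positions": joint angles; "dq": joint speeds; "joint_torque": joint torques, N m; "tcp_pos": TCP position; "tcp_rot": TCP orientation; "ft_force": force on the tool from outside, world axes, zero at the start; "wrist_torque": the same for the moment, N m; "grip_width": finger opening in m.
Only numpy, scipy, OpenCV 4.12 (cv2) and the standard library are available. Lean on these libraries where they do the work, as an engineer would, in place of code of your own. Each camera call takes 0.05 s, during which the arm holds its last target. There are 200 camera calls.

## Task

On the dry cleaner's label press, slide the round pad along the bed, without lifting it, from its waiting mark to the middle mark under the raised head, its handle still pointing to the front. Then press the arm down by its crossbar until it latches and stays down by itself. Leave the long pad and everything else on the counter as they are.

Things in the scene. Friction and masses are not known exactly. Their poses are not given: they have to be found in the camera images.
- press: Bench label press, fixed, turned a little differently each time. Origin on the counter under the middle of the pad row; x to its back (away from the robot), y along the bed, z up. White flat bed 460 mm long (y), 215 mm deep (x -75 to +140 mm), top 20 mm above the counter, with three dark circle marks (radius 64 mm, not raised) centred at x = 0, y = -150, 0, +150 mm.
- press_mark (a point): Centre of the middle circle mark on the bed's top, under the press head, at (0, 0, 20) mm in the press frame; axes as the press.
- press_hinge (a point): Arm's hinge axis, at (100, 0, 130) mm in the press frame; it runs along the press's y; axes as the press. It sits in a grey column behind the middle mark (x 80 to 132 mm, 84 mm wide, top 160 mm above the counter).
- press_arm (a joint): Angle of the press arm, rad: 0 = fully raised (as it starts, held up by its spring), 0.42 = fully down against its stop, the arm level (either stop gives by 0.01 or so). It pushes back with about 8 N at the crossbar at first, then less; past about 0.3 the over-centre detent takes over, pulls it down to the stop and holds it there. Let go before that, it springs up again.
- press_bar (a point): Middle of the black crossbar at the arm's front end, to be pushed from above: round bar of radius 12 mm, 110 mm long along the press's y, 214 mm from the hinge axis. In the press frame it is at (-95, 0, 217) mm raised, (-114, 0, 130) mm latched. The beam behind it is 28 mm wide.
- round_pad: The round pressing pad, loose on the bed, like a small pan: aluminium disc of diameter 110 mm with a dark rubber top, 41 mm high, about 0.7 kg. Origin at the centre of its underside, z up; its straight handle points along its own -x, to the front of the press. It waits on the left or the right mark.
- round_pad_grip (a point): Grip point at (-105, 0, 35) mm in the round pad's frame: on its handle, a level black bar 22 mm wide (y), 18 mm high, x -67 to -133 mm. It lies in front of the bed, 55 mm above the counter. On the middle mark the raised crossbar hangs 160 mm above it, so a vertical gripper would hit: lean the tool back towards the robot about 32 degrees (28 to 45), fingers pointing forward and down.
- long_pad: The other pad, to be left alone: oblong, 110 mm (x) by 60 mm (y), 41 mm high, the same materials and the same handle; it waits on the other side mark.
- pin_cup: Bystander: grey cup, 52 mm wide, 60 mm high, on the bed's rear left.
- thread_cone: Bystander: white thread cone, 52 mm wide, 75 mm high, on the bed's rear right.
- spray: Bystander: bottle 180 mm high, left of the press.
- starch_can: Bystander: can 170 mm high, right of the press.
- clothes_brush: Bystander: brush lying left of the press.
- ticket_tray: Bystander: open grey tray 150 by 100 by 40 mm, right of the press.
- press_head (a point): Middle of the press head's underside: aluminium block 100 by 100 by 26 mm on the arm, over the middle mark. Arm raised, its underside is 94 mm (rear) to 135 mm (front) above the counter; latched, 70 mm.
Things that resemble listed ones, but are neither listed nor needed, are in the scene too. Leave any yellow look-alike of the round_pad alone.

How it is judged (in metres and radians):
On the way, in this order (a step that is already met when the one before it is completed fails the run):
1. the round pad is on the middle mark (within 15 mm) with the arm still raised (horizontal distance between round_pad and press_mark below 0.015 m and value of joint press_arm below 0.1 rad), for 0.2 s.
2. the arm is pressed down into its detent (value of joint press_arm above 0.395 rad), for 0.2 s.
At the end, for the whole second after the job is handed in: The arm stays latched down by itself (joint above 0.395 of 0.42 rad); the round pad rests flat on the bed within 15 mm of the middle mark's centre, its handle within 20 degrees of straight to the front (value of joint press_arm above 0.395 rad and horizontal distance between round_pad and press_mark below 0.015 m and angle between the x axis of round_pad and the x axis of press_mark, either way round below 0.35 rad and z of round_pad in the frame of press_mark below 0.005 m and linear speed of round_pad below 0.02 m/s); the robot touches nothing.
It fails at once if the round pad is lifted more than 12 mm off the bed or tipped more than 12 degrees (z of round_pad in the frame of press_mark above 0.012 m or angle between round_pad's own z axis and vertical above 0.21 rad).
It fails at once if the long pad is moved more than 20 mm (distance of long_pad from where it was at the start of the episode above 0.02 m).
It fails at once if a bystander is moved more than 30 mm (distance of any of pin_cup, thread_cone, spray, starch_can, clothes_brush, ticket_tray from where it was at the start of the episode above 0.03 m).
It also fails if it takes over 58 s, if anything falls off the work surface, if the arm or the gripper's body presses on something with over 40 N, if the wrist force passes 120 N, or if a joint passes its speed limit or range.

## Working session

There is one attempt and no reset: what is moved stays moved. The work goes in short steps, each a Python script; the robot and the scene stay as the last script left them, time stands still between calls to the robot, and variables do not carry over. Pictures are saved under pics/ and viewed, about 8 in all and at most 12, crops included, and the job is handed in when it is done.

```bash
mkdir -p pics; ls
cat > h.py <<'E'
import numpy as np, cv2
from cell import arm
def snap(n,f):
    im,d=arm.camera(n); cv2.imwrite(f'pics/{f}.png',cv2.cvtColor(im,cv2.COLOR_RGB2BGR)); np.save(f'pics/{f}.npy',d); return im,d
def px2w(n,u,v,d):
    p=arm.camera_params(n);K,R,t=[np.array(p[k]) for k in('intrinsics','R','t')]
    return R.T@(np.linalg.inv(K)@np.array([u,v,1])*d-t)
E
python3 - <<'E'
from h import *
for n in('scene','top'):
    snap(n,n+'1'); p=arm.camera_params(n);print(n,p)
E
```

```text
pics
scene {'intrinsics': array([[469.2162213 ,   0.        , 265.81341879],
       [  0.        , 469.2162213 , 197.61403272],
       [  0.        ,   0.        ,   1.        ]]), 'R': array([[-0.69712042,  0.71684716,  0.01238029],
       [ 0.52545122,  0.52258719, -0.67141913],
       [-0.48777468, -0.46155475, -0.74097441]]), 't': array([ 0.35719241, -0.1729194 ,  1.7763598 ])}
top {'intrinsics': array([[462.59883431,   0.        , 247.75722533],
       [  0.        , 462.59883431, 192.94133224],
       [  0.        ,   0.        ,   1.        ]]), 'R': array([[ 0.00212924, -0.99999555, -0.00208786],
       [-0.99774465, -0.00198436, -0.0670945 ],
       [ 0.06709006,  0.00222601, -0.99774444]]), 't': array([0.00540467, 0.5251222 , 1.42338865])}
```

View pics/scene1.png

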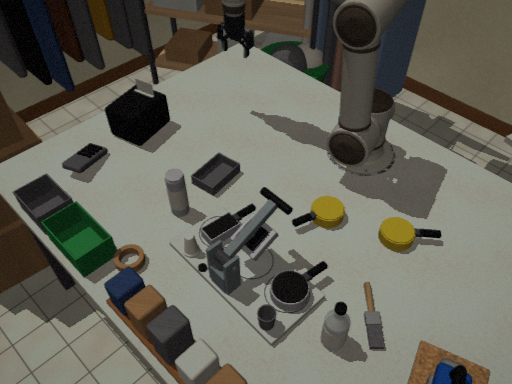

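View pics/top1.png

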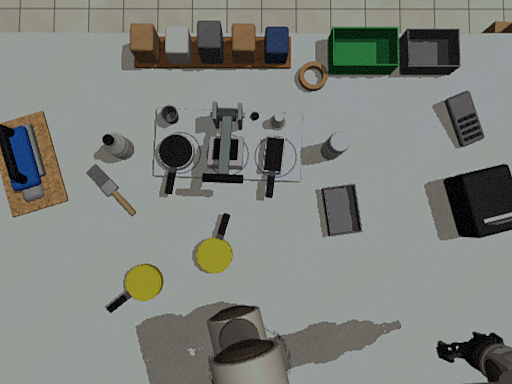

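Run:
```python
from h import *
a=cv2.imread('pics/top1.png')[95:215,148:308]; cv2.imwrite('pics/c1.png',cv2.resize(a,None,fx=5,fy=5,interpolation=cv2.INTER_CUBIC))
b=cv2.imread('pics/scene1.png')[180:340,160:360]; cv2.imwrite('pics/c2.png',cv2.resize(b,None,fx=3.75,fy=3.75,interpolation=cv2.INTER_CUBIC))
```

```text
(no output)
```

View pics/c1.png

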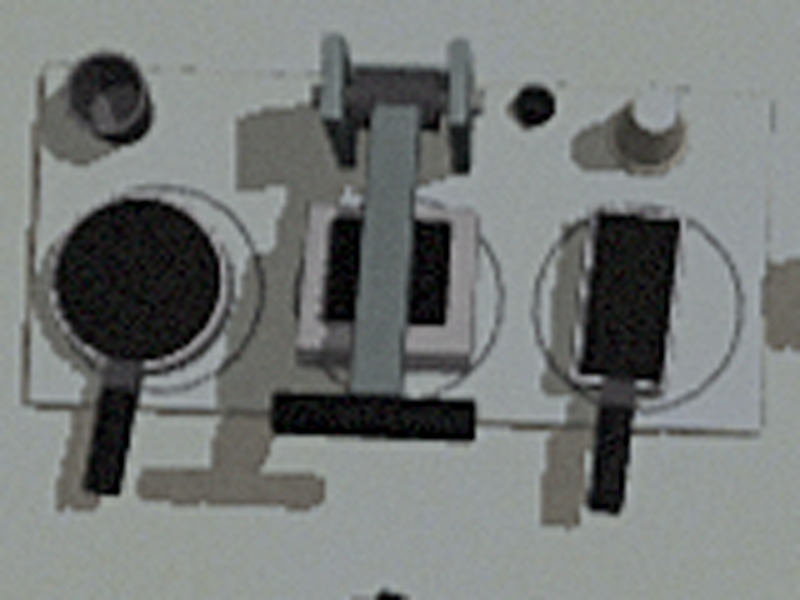

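View pics/c2.png

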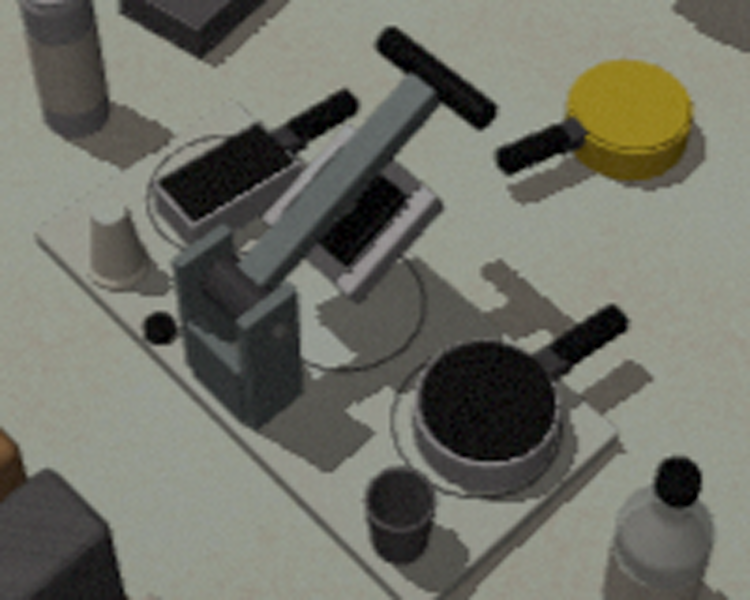

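```bash
cat >> h.py <<'E'
def atz(n,u,v,z):
    p=arm.camera_params(n);K,R,t=[np.array(p[k]) for k in('intrinsics','R','t')]
    c=-R.T@t; r=R.T@np.linalg.inv(K)@np.array([u,v,1]); return c+r*(z-c[2])/r[2]
def tri(a,b):
    P=[]
    for n in('top','scene'):
        p=arm.camera_params(n);P.append(np.array(p['intrinsics'])@np.c_[p['R'],p['t']])
    X=cv2.triangulatePoints(P[0],P[1],np.array(a,float).reshape(2,1),np.array(b,float).reshape(2,1));return (X[:3]/X[3]).ravel()
c1=lambda u,v:(147.6+u/5+.0,94.6+v/5)
c2=lambda u,v:(159.63+u/3.75,179.63+v/3.75)
E
python3 - <<'E'
from h import *
np.set_printoptions(precision=4,suppress=True)
for k,u in dict(FL=(23,403),RL=(42,62),FR=(762,432),RR=(775,92),cL=(161,288),cM=(401,298),cR=(638,309)).items(): print(k,atz('top',*c1(*u),.02))
for k,a,b in [('disc',(137,278),(487,402)),('hend',(102,493),(615,320)),('barL',(273,415),(478,112)),('barR',(476,420),(390,42)),('bedRR',(775,92),(238,104)),('circR',(638,309),(250,195)),('bedFL',(23,403),(618,437))]:
    print(k,tri(c1(*a),c2(*b)))
d=np.load('pics/top1.npy')
for k,u in dict(disc=(137,278),h=(110,440),barL=(300,415),barR=(450,420),bed=(700,200),head=(310,300),lp=(635,280),lh=(608,450),bed2=(260,340)).items():
    p=c1(*u);w=d[int(p[1]+.5),int(p[0]+.5)];print(k,px2w('top',*p,w))
p=(214,254);print('yel',px2w('top',*p,d[p[1],p[0]]),px2w('top',224,218,d[218,224]))
# disc mask fit in both views: dark rubber
im=cv2.imread('pics/top1.png',0)
m=(im<45).astype('uint8');m[:, :150]=0
n,l,s,c=cv2.connectedComponentsWithStats(m[125:185,150:200]);print(s,c+[150,125])
E
```

```text
FL [0.5798 0.3047 0.02  ]
RL [0.7958 0.2962 0.02  ]
FR [ 0.5626 -0.1562  0.02  ]
RR [ 0.7773 -0.1655  0.02  ]
cL [0.6523 0.2194 0.02  ]
cM [0.6463 0.0692 0.02  ]
cR [ 0.6396 -0.0791  0.02  ]
disc [0.6525 0.2278 0.0598]
hend [0.5229 0.2475 0.0516]
barL [0.5549 0.1245 0.225 ]
barR [0.5491 0.0208 0.2174]
bedRR [ 0.6948 -0.0874  0.2055]
circR [ 0.6325 -0.0713  0.0239]
bedFL [0.5818 0.304  0.0148]
disc [0.6517 0.2276 0.063 ]
h [0.553  0.2428 0.0624]
barL [0.5516 0.113  0.2296]
barR [0.5492 0.0332 0.2283]
bed [ 0.7091 -0.1183  0.0175]
head [0.6257 0.1152 0.1477]
lp [ 0.6519 -0.0751  0.0576]
lh [ 0.5474 -0.0583  0.0639]
bed2 [0.6198 0.1573 0.0188]
yel [0.3368 0.1094 0.0306] [0.4466 0.0784 0.0488]
[[   0    0   50   60 2069]
 [   9   10   33   33  827]
 [  36   41    1    1    1]
 [  32   43    1    1    1]
 [  34   42    1    1    1]
 [  16   44   14   16  101]] [[174.4031 154.9193]
 [175.1572 150.584 ]
 [186.     166.    ]
 [182.     168.    ]
 [184.     167.    ]
 [170.8218 177.604 ]]
```

```bash
cat >> h.py <<'E'
from scipy.spatial.transform import Rotation as Ro
def rot(yaw,tilt,s=1):
    y,t=np.radians([yaw,tilt]); f=np.array([np.cos(y),np.sin(y),0]);l=np.array([-f[1],f[0],0])*s
    a=f*np.sin(t)-np.array([0,0,np.cos(t)]); M=np.c_[l,a,np.cross(l,a)]
    return Ro.from_matrix(M).as_euler('xyz',degrees=True),a
def tcp(pad,yaw,back=0,tilt=34,s=1):
    "TCP pose gripping the handle of a pad at pad (x,y), yaw"
    e,a=rot(yaw,tilt,s);y=np.radians(yaw)
    g=np.array([pad[0]-.105*np.cos(y),pad[1]-.105*np.sin(y),.055]); return g+(arm.tcp_to_grasp-back)*a,e
MARK=np.array([.6462,.0703]);PYAW=-2.3
E
python3 - <<'E'
from h import *
np.set_printoptions(precision=4,suppress=True)
D=atz('top',175.16,150.58,.061);H=atz('top',170.82,177.6,.064);v=D-H
yaw=np.degrees(np.arctan2(v[1],v[0]));print(D,H,np.linalg.norm(v[:2]),yaw)
o=arm.get_obs();print(o['tcp_pos'],o['tcp_rot'],o['time_s'],Ro.from_euler('xyz',o['tcp_rot'],degrees=True).as_matrix())
for s in(1,-1):
  for pad,w in((D,yaw),(MARK,PYAW)):
    for b in(0,.12):
        p,e=tcp(pad,w,b,s=s);print(s,p,e,arm.ik(p,e))
  e,a=rot(PYAW,0,s);print(arm.ik([.55,.074,.3],e),arm.ik([.53,.074,.14],e))
E
```

```text
[0.6509 0.2274 0.061 ] [0.568 0.239 0.064] 0.08366558361637869 -7.967247515106005
[ 0.1348 -0.533   0.2106] [-90.0014   0.0692 -75.8036] 0.1 [[ 0.2452 -0.0003  0.9695]
 [-0.9695  0.0012  0.2452]
 [-0.0012 -1.     -0.    ]]
1 [0.5572 0.2405 0.0395] [-124.        0.       82.0328] [ 34.2311 -12.8481 -33.3699  42.9272 -22.062   36.9315]
1 [0.4908 0.2498 0.139 ] [-124.        0.       82.0328] [ 40.3578 -21.8152 -28.7087  58.951  -24.688   42.9631]
1 [0.5517 0.0741 0.0395] [-124.    -0.    87.7] [ 11.9858 -27.7409 -44.903   39.6673  -7.9313  11.9202]
1 [0.4847 0.0768 0.139 ] [-124.    -0.    87.7] [ 14.9049 -40.3521 -40.6864  56.8709  -9.5207  14.3974]
[  7.6629   8.901   24.5096 105.6086   0.       9.9629] [ 7.9484  2.0701 -0.8555 87.0744  0.     10.2484]
-1 [0.5572 0.2405 0.0395] [-56.       0.     -97.9672] [  34.2311  -12.8481  -33.3699   42.9272  -22.062  -143.0685]
-1 [0.4908 0.2498 0.139 ] [-56.       0.     -97.9672] [  40.3578  -21.8152  -28.7087   58.951   -24.688  -137.0369]
-1 [0.5517 0.0741 0.0395] [-56.    0.  -92.3] [  11.9858  -27.7409  -44.903    39.6673   -7.9313 -168.0798]
-1 [0.4847 0.0768 0.139 ] [-56.    0.  -92.3] [  14.9049  -40.3521  -40.6864   56.8709   -9.5207 -165.6026]
[   7.6629    8.901    24.5096  105.6086    0.     -170.0371] [   7.9484    2.0701   -0.8555   87.0744    0.     -169.7516]
```

Run:
```python
from h import *
np.set_printoptions(precision=4,suppress=True)
P=(.6511,.2275);Y=-8.3
e,_=rot(10,10);arm.move_pose([.36,.05,.38],e)
p,e=tcp(P,Y,.13);arm.move_pose(p,e)
arm.gripper_to(.06)
p,e=tcp(P,Y,.05);print(arm.move_l(p,contact_N=8))
snap('scene','s2');snap('top','t2');o=arm.get_obs();print(o['time_s'],o['tcp_pos'],o['grip_width'])
a=cv2.imread('pics/scene2.png') if 0 else cv2.imread('pics/s2.png')[190:330,240:400]
b=cv2.imread('pics/t2.png')[120:260,120:280]
cv2.imwrite('pics/c3.png',cv2.resize(np.hstack([a,b]),None,fx=2.5,fy=2.5,interpolation=cv2.INTER_CUBIC))
```

```text
False
4.825 [0.5301 0.2457 0.0823] 0.06009062111925096
```

View pics/c3.png

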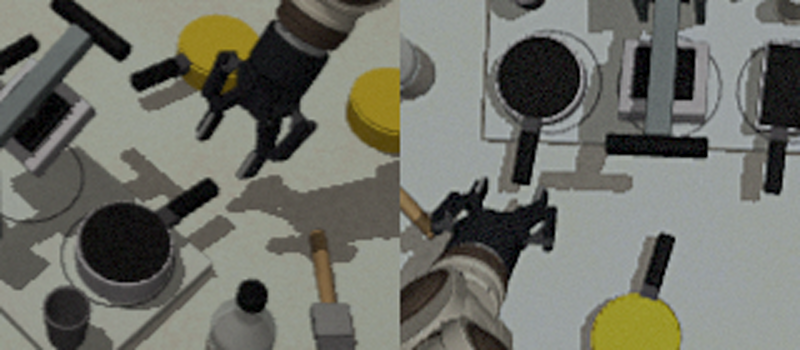

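Run:
```python
from h import *
np.set_printoptions(precision=4,suppress=True)
P=(.6511,.2275);Y=-8.3
f=lambda:arm.get_obs()['ft_force']
p,e=tcp(P,Y);print(arm.move_l(p,vel=.08,contact_N=8));print(f())
arm.gripper_to(.01);o=arm.get_obs();print(o['grip_width'],f(),o['tcp_pos'],o['time_s'])
snap('scene','s3');snap('top','t3')
a=cv2.imread('pics/s3.png')[190:330,240:400]
b=cv2.imread('pics/t3.png')[120:260,120:280]
cv2.imwrite('pics/c4.png',cv2.resize(np.hstack([a,b]),None,fx=2.5,fy=2.5,interpolation=cv2.INTER_CUBIC))
```

```text
False
[-0.0119 -1.1309  0.5031]
0.020074041309770915 [-4.2444  0.2723  4.515 ] [0.5577 0.2414 0.0402] 6.0333
```

View pics/c4.png

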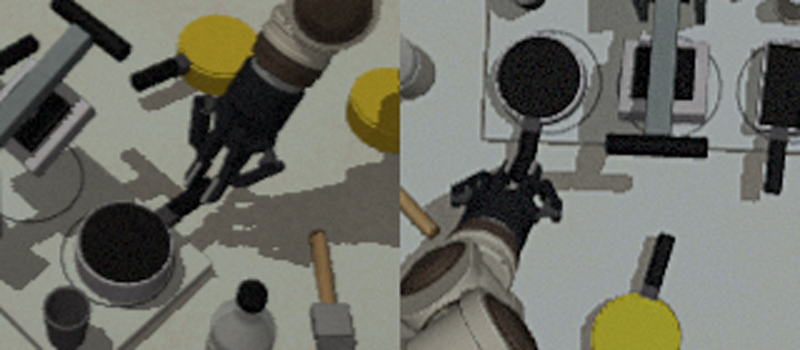

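```bash
cat >> h.py <<'E'
def disc(f,x0,x1,name='top'):
    im=cv2.imread(f'pics/{f}.png',0)[125:175,x0:x1];n,l,s,c=cv2.connectedComponentsWithStats((im<45).astype('uint8'))
    i=1+np.argmax(s[1:,4]);return s[i],atz('top',*(c[i]+[x0,125]),.061)
E
python3 - <<'E'
from h import *
np.set_printoptions(precision=4,suppress=True)
s,D=disc('t3',155,200);print(s,D)
o=arm.get_obs();e,a=rot(-8.3,34);g=o['tcp_pos']-arm.tcp_to_grasp*a;print('grip',g, 'pad est',g[:2]+.105*np.array([np.cos(np.radians(8.3)),-np.sin(np.radians(8.3))]))
v=D-g;yaw=np.degrees(np.arctan2(v[1],v[0]));print('dist/yaw',np.linalg.norm(v[:2]),yaw)
# use grip-relative geometry: rotate vector v by dyaw
dy=PYAW-(-8.3); Rz=Ro.from_euler('z',dy,degrees=True)
g2=np.r_[MARK,0]-Rz.apply(v); e2,a2=rot(PYAW,34)
p2=g2+arm.tcp_to_grasp*a2; p2[2]=o['tcp_pos'][2]; print(p2)
arm.move_l(p2,e2,vel=.06)
o=arm.get_obs();print(o['tcp_pos'],o['grip_width'],o['ft_force'],o['time_s'])
snap('scene','s4');snap('top','t4')
a=cv2.imread('pics/s4.png')[190:330,200:360]
b=cv2.imread('pics/t4.png')[100:240,140:300]
cv2.imwrite('pics/c5.png',cv2.resize(np.hstack([a,b]),None,fx=2.5,fy=2.5,interpolation=cv2.INTER_CUBIC))
E
```

```text
[  4  10  33  32 823] [0.6509 0.2274 0.061 ]
grip [0.5473 0.2429 0.0557] pad est [0.6512 0.2278]
dist/yaw 0.10472219443095758 -8.541324684914661
[0.552  0.0745 0.0402]
[0.552  0.0746 0.0402] 0.019964988295775338 [-0.1619  4.5487  2.7573] 9.0583
```

View pics/c5.png

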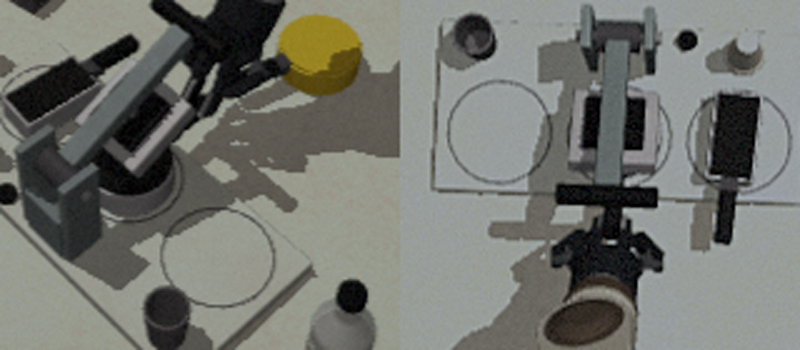

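Run:
```python
from h import *
np.set_printoptions(precision=4,suppress=True)
arm.gripper_to(.05)
o=arm.get_obs();p=np.array(o['tcp_pos']);e,a=rot(PYAW,34)
arm.move_l(p-.13*a,vel=.12);o=arm.get_obs();print(o['tcp_pos'],o['ft_force'],o['time_s'])
snap('scene','s5');snap('top','t5')
a=cv2.imread('pics/s5.png')[190:310,210:330]
b=cv2.imread('pics/t5.png')[110:230,170:290]
cv2.imwrite('pics/c6.png',cv2.resize(np.hstack([a,b]),None,fx=3.3333,fy=3.3333,interpolation=cv2.INTER_CUBIC))
# predicted pad outline (r 55) at z .02 and .061 on the scene image, for the mark
p=arm.camera_params('scene');im=cv2.imread('pics/s5.png');im=cv2.resize(im[220:300,220:300],None,fx=7,fy=7,interpolation=cv2.INTER_CUBIC)
t=np.linspace(0,2*np.pi,60)
for r,z,c in((.055,.058,(0,255,0)),(.055,.022,(0,255,255)),(.064,.02,(0,0,255))):
    X=np.c_[MARK[0]+r*np.cos(t),MARK[1]+r*np.sin(t),z+0*t]
    q=cv2.projectPoints(X,cv2.Rodrigues(np.array(p['R']))[0],np.array(p['t']),np.array(p['intrinsics']),None)[0][:,0]
    for u,v in q: cv2.circle(im,(int((u-220+.5)*7),int((v-220+.5)*7)),1,c,-1)
cv2.imwrite('pics/c7.png',im)
```

```text
[0.479  0.077  0.1467] [ 1.0783  0.6278 -0.1786] 10.7917
```

View pics/c6.png

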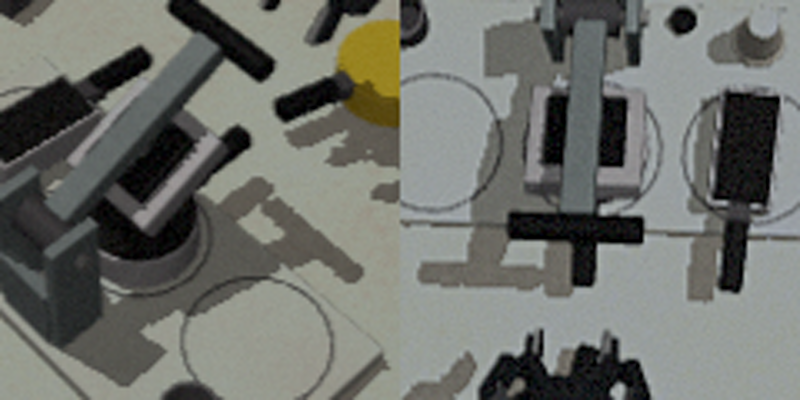

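View pics/c7.png

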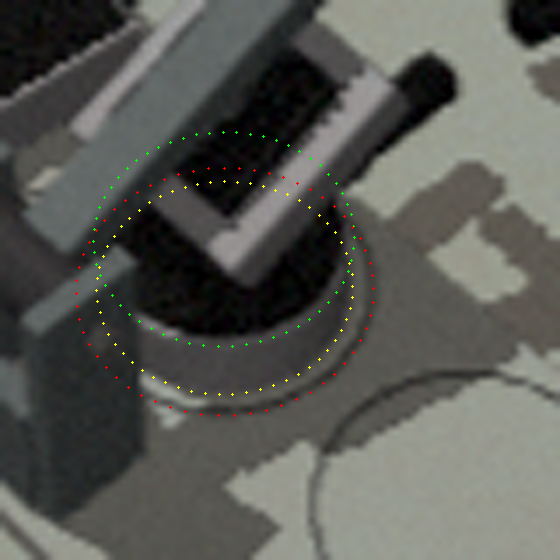

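Run:
```python
from h import *
np.set_printoptions(precision=4,suppress=True)
y=np.radians(PYAW);f=np.array([np.cos(y),np.sin(y)])
def bar(th,dz=0):
    phi=np.arctan2(.087,.195)-th; r=.214
    return np.r_[MARK+f*(.1-r*np.cos(phi)), .130+r*np.sin(phi)+.012+dz]
print(bar(0),bar(.42))
e0,a=rot(PYAW,34);o=arm.get_obs()
arm.move_l(np.array(o['tcp_pos'])-.04*a+[-.03,0,.08],vel=.15)
arm.gripper_to(0)
e,_=rot(PYAW,0)
arm.move_pose(bar(0,.11)-[.06,0,0],e);arm.move_l(bar(0,.06),e)
print('contact',arm.move_l(bar(0,-.012),vel=.04,contact_N=4),arm.get_obs()['tcp_pos'])
for th in np.linspace(.07,.42,8):
    h=arm.move_l(bar(th,-.001 if th<.4 else -.002),vel=.05,contact_N=40);o=arm.get_obs();print(round(th,2),h,o['tcp_pos'],o['ft_force'])
    if h:break
arm.wait(.4);print(arm.get_obs()['ft_force'])
```

```text
[0.5508 0.0741 0.2292] [0.5323 0.0749 0.1419]
contact False [0.5509 0.0741 0.2174]
0.07 False [0.545  0.0744 0.2143] [ 0.4414  0.2143 -0.0145]
0.12 False [0.5415 0.0746 0.2048] [-2.2478  0.5951  7.817 ]
0.17 False [0.537  0.0747 0.1943] [-11.1434   0.1432  10.2463]
0.22 False [0.5358 0.0748 0.1836] [-3.7583  0.2937  4.8004]
0.27 False [0.5344 0.0748 0.173 ] [-3.1291  0.1532  4.1502]
0.32 False [0.5335 0.0748 0.1622] [-1.1832 -0.1916  1.9201]
0.37 False [0.5324 0.0747 0.151 ] [-0.9138 -0.6334  0.7267]
0.42 False [0.532  0.0748 0.1394] [-0.1105 -0.1695  0.4997]
[-0.134  -0.1688 -0.1433]
```

Run:
```python
from h import *
np.set_printoptions(precision=4,suppress=True)
p=np.array(arm.get_obs()['tcp_pos']);print(p,arm.get_obs()['grip_width'])
print(arm.move_l(p-[0,0,.018],vel=.03,contact_N=15));o=arm.get_obs();print(o['tcp_pos'],o['ft_force'])
arm.move_l(np.r_[p[:2],.27],vel=.12)
arm.move_l([.40,.07,.33],vel=.15);arm.wait(.3);o=arm.get_obs();print(o['ft_force'],o['time_s'])
snap('scene','s6');_,d=snap('top','t6')
a=cv2.imread('pics/s6.png')[180:320,180:320]
b=cv2.imread('pics/t6.png')[90:230,150:310]
cv2.imwrite('pics/c8.png',cv2.resize(np.hstack([a,b]),None,fx=2.6,fy=2.6,interpolation=cv2.INTER_CUBIC))
```

```text
[0.5324 0.0749 0.1401] -8.305974651215697e-05
False
[0.5324 0.0749 0.1222] [ 1.2664 -0.4668  0.2902]
[ 0.3132 -0.0469 -0.2262] 22.9
```

View pics/c8.png

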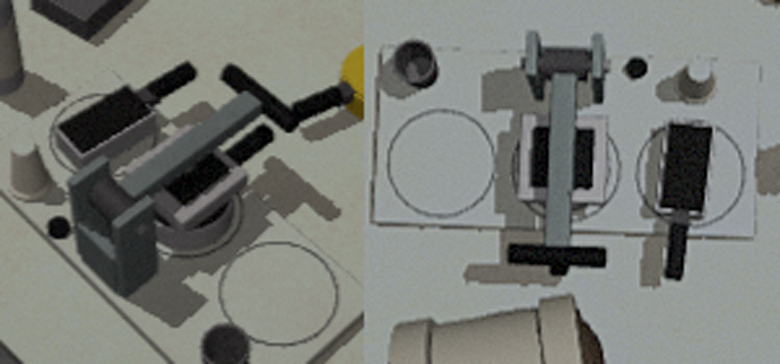

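Run:
```python
from h import *
np.set_printoptions(precision=4,suppress=True)
d=np.load('pics/t6.npy')
for u,v in((224,188),(212,188),(238,188),(224,165),(224,140),(224,125),(213,152)): print(u,v,px2w('top',u,v,d[v,u]))
```

```text
224 188 [0.5312 0.0742 0.1364]
212 188 [0.5311 0.1085 0.1362]
238 188 [0.5309 0.0341 0.14  ]
224 165 [0.5969 0.0744 0.1401]
224 140 [0.6697 0.0749 0.1373]
224 125 [0.7124 0.0749 0.1419]
213 152 [0.6411 0.1095 0.0967]
```

Run:
```python
from h import *
from scipy.stats import linregress
_,d=arm.camera('top'); 
W=np.array([px2w('top',u,v,d[v,u]) for v in range(128,182) for u in range(222,227)])
W=W[abs(W[:,2]-.14)<.03];r=linregress(W[:,0],W[:,2]);print(len(W),r.slope,r.stderr)
B=np.array([px2w('top',u,v,d[v,u]) for v in(187,188,189) for u in range(210,240)]);print(np.median(B,0))
d0=np.load('pics/top1.npy')
W=np.array([px2w('top',u,v,d0[v,u]) for v in range(120,172) for u in range(225,229)]);W=W[(W[:,2]>.12)&(W[:,2]<.25)];r=linregress(W[:,0],W[:,2]);print('raised',len(W),r.slope,r.stderr)
```

```text
268 0.007388174118625912 0.0033886289225385094
[0.53101797 0.07262725 0.13820197]
raised 206 -0.4484300815927647 0.004735988936149081
```

```bash
python3 -c "
from cell import arm
print(arm.get_obs()['time_s']);arm.close_job()"
```

```text
23.05
the job is handed in; nothing more can be done
```

I slid the round pad by its handle from the left mark (its y+ side) to the middle mark, with the tool leaned back 34°. I then released it, pressed the crossbar down until it latched, backed the arm off, and handed the job in at 23 s. No verdict was reported.

**Pad:** After release, the pad and ring matched the outlines predicted for the mark to about 1 pixel (about 3 mm) in the scene view. The handle pointed to the front. I did not measure the pad again after pressing, but the last pictures show it in place. The long pad, cup and thread cone looked undisturbed in those crops. The other bystanders I did not check at the end.

**Arm:** With the robot clear, the beam slope was 0.007, where raised it was −0.448. The crossbar top was at 138 mm, where 142 mm was expected. By these readings the arm is at its stop and holds by itself.

**Disagreements:**
- While pressing, the fingers met the bar more than 12 mm lower than I planned.
- An extra push down to z = 0.122 m met no force, so the end stop was never felt. The latch is confirmed by the camera only.

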